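Unlock the sample box and hold the key turned

ROBOT

A 6-joint arm with a two-finger parallel gripper is mounted at the origin on a cart in front of the work surface, level with it; the furniture and walls round the work are solid. World frame = base frame: x ahead of the robot, y to its left, z up, the work surface at z = 0. Lengths are in m, angles in rad, forces in N, time in s.
With the tool pointing down it reaches from about 0.375 to 0.975 m from the base axis. Payload 3.8 kg.
Tool frame: the origin (TCP) lies on the mounting face of the last link; the fingertips stand 173 mm ahead of it and the grasp point (between the pads) lies 155 mm ahead of it; z points along the fingers, y is the line along which they close (so a half turn about z gives the same grasp; the last joint's range is limited). The gripper opens to 85 mm and grips with 20 to 120 N. Pads are 22 mm wide; open, the fingers measure 114 mm over their backs; the gripper's body (76 mm by 85 mm) begins 54 mm behind the grasp point. The pads swing forward as they close: fully open they stand 13 mm farther back than shut.
Start: joints at [-1.377, 0.264, 1.604, -0, 1.274, -0.037], TCP at [0.154, -0.657, 0.405] pointing down, gripper open.
Joint ranges: [-2.63, 2.63], [-0.94, 2.18], [0.31, 2.57], [-1.31, 4.45], [0, 2.66], [-2.55, 2.55]. Speed limits (rad/s): [2.57, 2.57, 3.14, 3.14, 3.14, 3.14].

INTERFACE

Orientations are given as a rotation vector (axis times angle).
In Python, from workcell import bot gives the robot as it stands.
- The arm moves only by the tool drive_tool, never from a script. Its argument "increments" is a list of rows, each an object with "delta_pos": the shift along the tool's x, y, z in mm, a list of three; "turn": the turn about the tool's z in rad; "jaw": the opening, from -1 (shut) to 1 (fully open). A call has 1 to 8 rows; each row shifts and turns the commanded pose from where the row before left it, along the tool's axes as they then stand; what a row does not reach is not made up. A row lasts 1/12 s, in which the tool goes at most 41.7 mm and 7.16 degrees, less where a joint would pass 70% of its speed; a pose out of reach is approached as far as the arm can. A call is refused whole if a number of a shift passes 41.7 or a number of a turn 0.125, either way. A call with a gripper value outside its range is refused whole. The fingers move at their own pace and stop on an object; "grip_force" is the grip in N (left out, the last holds). Time passes only in rows, so rows that do not move let the fingers close. It gives the time, the measured TCP pose, the force, the opening and the grip force at its end, in the units of the state.
- bot.read_state(): the state, without advancing time (a new reading comes with each control period).
- bot.read_camera(name): name is "side" or "top"; returns a dict with "pixels" (384x512x3 uint8, red, green, blue), "fovy" (degrees; the focal length in pixels is half the picture's height over the tangent of half this angle, whatever the lens; pixels are square), "cx", "cy" (the principal point, pixels), "camera_from_world" (4x4, takes a point from world to camera coordinates). Camera axes: x right, y down, z forward; pixel columns grow to the right and rows downward; lengths in m; the calibration is good to about 2 mm. A picture is of the moment at which its call begins. There is no depth.
- bot.finish_job(): hands the job in; it is judged then, once.
The state is a dict: "time": time; "q": joint angles; "joint_vel": joint speeds; "joint_torque": joint torques, N m; "tool_pos": TCP position; "tcp_rot": TCP orientation; "wrist_force": force on the tool from outside, world axes, zero at the start; "torque": the same for the moment, N m; "width": opening from 0.0 (shut) to 1.0 (fully open); "grip_force": force on a finger pad.
Only numpy, scipy, OpenCV 4.12 (cv2) and the standard library are available. Lean on these libraries where they do the work, as an engineer would, in place of code of your own. Each camera call takes 0.05 s, during which the arm holds its last target. There are 200 camera calls.

TASK

Take the key whose blade fits the keyhole of the flat lock box out of the clear stand, leaving the other key there. Push it down into the lock, working it a little left and right past the sticky discs until it is fully home, then turn it a quarter turn clockwise (seen from above). The lock springs back, so finish while still gripping the key and holding it turned; leave the vial, dish and timer where they are.

Things in the scene. Friction and masses are not known exactly. Their poses are not given: they have to be found in the camera images.
- key: The key that fits, upright; origin at the centre of its blade's lower end, z up. Blade 22 wide (x), 5 thick (y), z 0 to 19; shank 7 dia.; collar 20 dia. at z 32-36; dark rectangular head 30 wide (x), 8 thick (y), z 52-86: grip it across the 8 mm. Blade and head in one plane; a half turn about z gives the same key. 50 g.
- other_key: The wrong key: same build, but its blade is 28 mm wide and its dark head is a round disc, 34 mm diameter, 8 thick. Its blade does not enter the lock. Stays in the stand. Same origin and axes as the key.
- key_stand: Clear plastic block on a grey foot plate, fixed, 136 (x) x 56 (y) x 40 mm high, origin at the centre of its underside. Two pockets 33 x 9 mm, long sides along x, at x = -30 and +30 on its middle line; a key stands in each (which one where changes), collar resting on top, blade tip 8 mm above the table.
- lock_box: Flat grey steel box, fixed, 110 (x) x 150 (y) x 40 mm, origin at the centre of its underside. In the middle of its lid stands the round dark steel lock barrel, 47 mm diameter, its bright metal face at z 70. A small bolt at the front (-x) side draws in as the lock turns.
- keyhole (a point): Centre of the keyhole in the lock's bright metal face, 70 mm above the table; z up, x along the keyhole. The hole is a bow tie along x, 25 mm long, 6 mm deep: in it the key can turn only about 25 degrees either way, and freely only once the blade has passed right below it. Below lie two sticky discs, then the plug.
- discs (a point): Top of the upper disc, 7.5 mm below the keyhole; the lower disc's at 14 mm. Slots 7 mm wide. Seen from above, the upper slot rests 12-24 degrees anticlockwise of the keyhole's x, the lower 12-24 clockwise. The blade drops in only when turned to match within 5 degrees; then the disc follows the key (0.04 N m). Press lightly (under 15 N) while seeking a slot, or the disc is dragged along.
- key_floor (a point): Floor of the plug, on the lock's axis, 28 mm below the keyhole: where the key's blade tip is when fully home (its head is then 24 mm clear above the bright metal face). The plug's slot, 7 mm wide, starts 20.5 mm below the keyhole and lies along x: bring the key back to x to enter it.
- plug (a joint): Turn of the lock's plug: 0 locked (held there by a spring), grows clockwise seen from above, 1.57 is a quarter turn, hard stop at 1.65. The spring takes 0.05 N m at the start and 0.18 N m at the quarter turn, and turns it back when the key is let go. The key has about 0.1 rad of play in it.
- vial: Bystander: screw-cap vial, 22 mm diameter, 66 mm high, standing; origin at the centre of its underside.
- dish: Bystander: flat round dish, 60 mm diameter, 15 mm high; origin at the centre of its underside.
- bench_timer: Bystander: bench timer lying on its back, 66 x 66 x 19 mm; origin at the centre of its underside.
Mind the look-alikes: they are no part of the job. What is shaped like the other_key but pink or purple is not meant.

How it is judged:
On the way, in this order (a step that is already met when the one before it is completed fails the run):
1. the right key is fully home in the lock, not yet turned (z of key in the frame of keyhole below -0.026 m and horizontal distance between key and keyhole below 0.004 m and value of joint plug below 0.6 rad), for 0.1 s.
2. the key has turned the lock a quarter turn clockwise (value of joint plug above 1.3 rad), for 0.2 s.
At the end, for the whole second after the job is handed in: The plug is turned by more than 1.3 rad, with the right key in the lock (tip more than 24 mm deep, within 5 mm of the axis) and still gripped by the fingers; the other key stands in the stand (value of joint plug above 1.3 rad and z of key in the frame of keyhole below -0.024 m and horizontal distance between key and keyhole below 0.005 m and contact force between the fingers and key above 1 N and horizontal distance between other_key and key_stand below 0.05 m and angle between other_key's own z axis and vertical below 0.2 rad); the arm keeps its last pose, push and grip.
It fails at once if the other key is taken out or moved more than 25 mm (distance of other_key from where it was at the start of the episode above 0.025 m).
It fails at once if the vial, the dish or the timer is moved more than 25 mm (distance of any of vial, dish, bench_timer from where it was at the start of the episode above 0.025 m).
It also fails if it takes over 51 s, if anything falls off the work surface, if the arm or the gripper's body presses on something with over 40 N, if the wrist force passes 120 N, or if a joint passes its speed limit or range.

## Working session

There is one attempt and no reset: what is moved stays moved. The work goes in short steps, Python scripts to look and compute and a tool call to move; the robot and the scene stay as the last step left them, time stands still between calls to the robot, and variables do not carry over. Pictures are saved under pics/ and viewed, at most 10 in all, crops included, and the job is handed in when it is done.

Besides the shell and the picture viewer there is one more tool, called after "Request:" as name(argument=value, ...) on one line, values as JSON. drive_tool: Moves the arm, as the interface text tells. Its arguments: {"type":"object","properties":{"increments":{"type":"array"},"grip_force":{"type":"number"}},"required":["increments"]}

```bash
mkdir -p pics
cat > h.py <<'E'
import numpy as np, cv2
from workcell import bot
def cam(n):
    c=bot.read_camera(n); f=c["pixels"].shape[0]/2/np.tan(np.radians(c["fovy"])/2)
    return c,f
def ray(c,u,v,z):
    f=c["pixels"].shape[0]/2/np.tan(np.radians(c["fovy"])/2)
    T=np.array(c["camera_from_world"]);R=T[:3,:3];o=-R.T@T[:3,3]
    d=R.T@np.array([(u-c["cx"])/f,(v-c["cy"])/f,1]); return o+d*(z-o[2])/d[2]
def proj(c,p):
    f=c["pixels"].shape[0]/2/np.tan(np.radians(c["fovy"])/2)
    T=np.array(c["camera_from_world"]);q=T[:3,:3]@np.array(p)+T[:3,3]
    return np.array([c["cx"]+f*q[0]/q[2],c["cy"]+f*q[1]/q[2]])
def save(c,name,box=None,k=1):
    im=c["pixels"][:,:,::-1]
    if box: im=im[box[1]:box[3],box[0]:box[2]]
    cv2.imwrite("pics/"+name,cv2.resize(im,None,fx=k,fy=k,interpolation=cv2.INTER_CUBIC))
E
python3 - <<'E'
from h import *
import pickle
s=[]
for n in("top","side"):
    c,f=cam(n);save(c,n+"0.png",k=1.5);T=np.array(c["camera_from_world"]);print(n,f,c["cx"],c["cy"],-T[:3,:3].T@T[:3,3],T[:3,:3].round(2).tolist())
    pickle.dump(c,open(n+"0.pkl","wb"))
print(bot.read_state())
E
```

```text
top 361.31934700742596 253.27623367360982 184.71498513440952 [0.42937086 0.00420764 1.02856012] [[-0.01, -1.0, -0.04], [-0.99, 0.01, -0.11], [0.11, 0.04, -0.99]]
side 415.3597376651827 252.80026288979582 190.16910956344313 [ 0.29217244 -0.65964895  0.57573781] [[0.95, -0.31, -0.02], [-0.19, -0.54, -0.82], [0.24, 0.79, -0.57]]
{'time': 0.1, 'q': array([-1.37691009e+00,  2.64687727e-01,  1.60523443e+00, -3.22092269e-06,
        1.27369684e+00, -3.68637635e-02]), 'joint_vel': array([ 0.00025483, -0.00123439, -0.0025773 , -0.00131009, -0.00103226,
       -0.00113303]), 'joint_torque': array([ 5.76954335e-04, -5.16707754e+01, -3.68590128e+01, -2.44766204e-05,
        6.29110989e-03, -9.81493606e-07]), 'tool_pos': array([ 0.15434033, -0.65680437,  0.40348111]), 'tcp_rot': array([-3.11869974e+00, -3.61426596e-01,  2.54300325e-04]), 'wrist_force': array([ 0.731237  , -0.63292216, -0.53258375]), 'torque': array([0.02286252, 0.01584732, 0.03404946]), 'grip_force': 0.0, 'width': 0.9985733632463585}
```

View pics/top0.png

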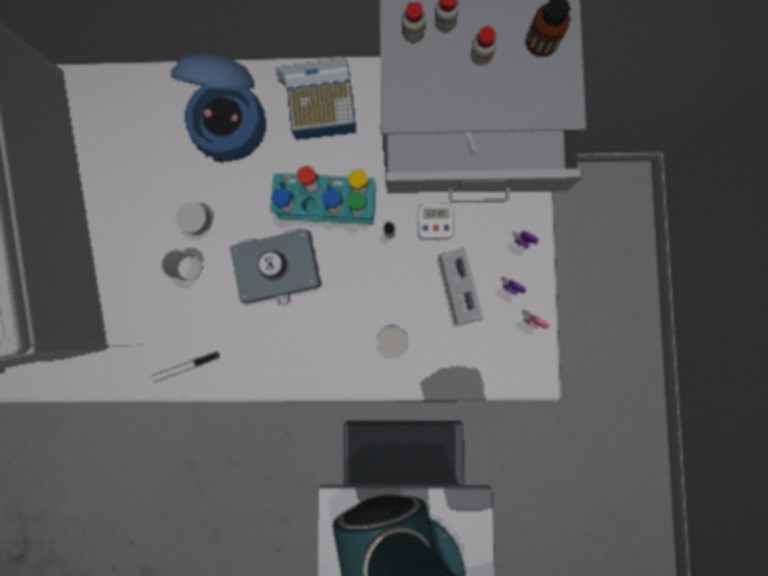

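View pics/side0.png

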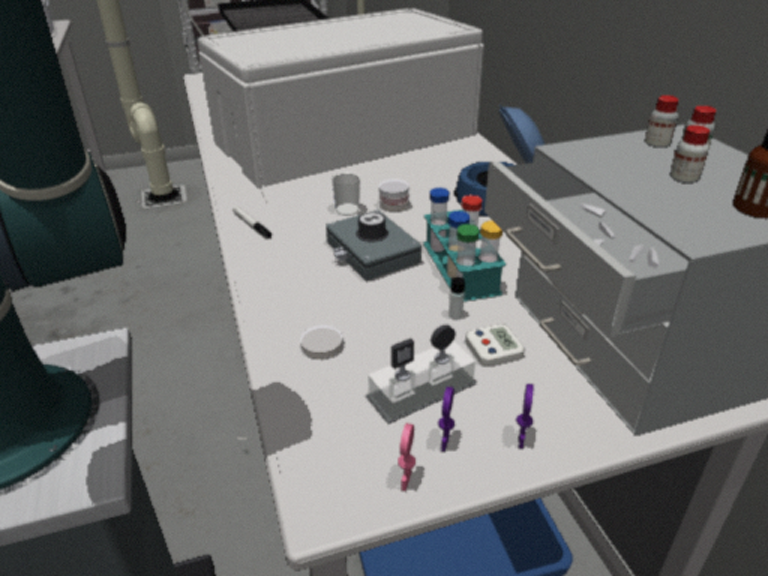

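The side view has two candidates in the stand: a rectangular dark head at (402,352) and a round disc head at (443,337). The pink and purple pieces are loose look-alikes. The rectangular head fits the description, so I'll confirm it in an enlarged crop.

Run:
```python
from h import *
import pickle
t=pickle.load(open("top0.pkl","rb"));s=pickle.load(open("side0.pkl","rb"))
def crop(c,x,y,w,h,k): return cv2.resize(c["pixels"][y:y+h,x:x+w,::-1],None,fx=k,fy=k,interpolation=cv2.INTER_CUBIC)
a=crop(t,280,160,50,60,5);b=crop(t,150,150,66,60,5)
c=crop(s,236,205,90,75,4);d=crop(s,210,130,80,60,5)
im=np.zeros((600,800,3),np.uint8)
im[:300,:250]=a;im[:300,260:590]=b;im[300:600,:360]=c;im[300:600,370:770]=d
cv2.imwrite("pics/crops.png",im)
```

```text
(no output)
```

View pics/crops.png

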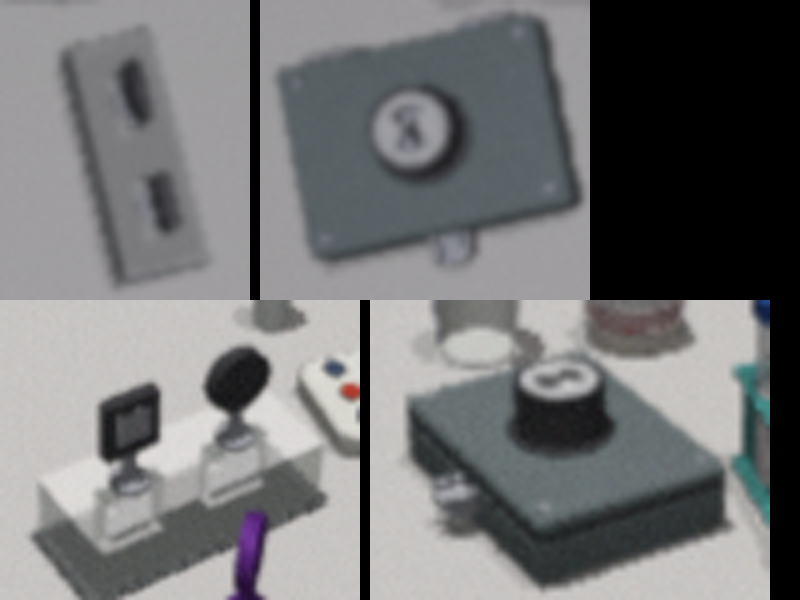

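The crop confirms it: the rectangular head stands at the robot-near (-x) end of the stand and the round one at the far end. The bow-tie keyhole lies along box x, with the bolt towards the robot.

Run:
```python
from h import *
import pickle
t=pickle.load(open("top0.pkl","rb"));s=pickle.load(open("side0.pkl","rb"))
def px(x,y,k,ox,oy,bx,by): return ((x-bx+.5)/k-.5+ox,(y-by+.5)/k-.5+oy)
def P(name,L,z,c,a):
    p=np.array([ray(c,*px(x,y,*a),z)[:2] for x,y in L]);print(name,p.round(4).tolist(),"mean",p.mean(0).round(4))
    print("  edges",np.linalg.norm(p-np.roll(p,-1,0),axis=1).round(4),np.degrees(np.arctan2(*(p-np.roll(p,-1,0)).T[::-1])).round(1))
A=(5,280,160,0,0);B=(5,150,150,260,0);C=(4,236,205,0,300);D=(5,210,130,370,300)
P("stand top z0",[(62,48),(150,27),(210,262),(115,284)],0.0,t,A)
P("stand side z0",[(35,538),(95,600),(325,500)],0.0,s,C)
P("lid top",[(279,70),(538,14),(580,200),(316,258)],.04,t,B)
P("lid side",[(408,405),(540,528),(723,465),(612,375)],.04,s,D)
P("face top",[(410,130)],.07,t,B)
P("face side",[(561,378)],.07,s,D)
P("keyhole ends top",[(401,107),(415,150)],.07,t,B)
P("headtop top",[(152,175),(167,232)],.094,t,A)
P("head side top edge",[(100,402),(157,384)],.094,s,C)
P("head side bot edge",[(102,462),(158,445)],.060,s,C)
P("disc centre side",[(238,379)],.077,s,C)
```

```text
stand top z0 [[0.583, -0.0705], [0.5945, -0.121], [0.4599, -0.1514], [0.448, -0.0977]] mean [ 0.5213 -0.1102]
  edges [0.0518 0.138  0.055  0.1378] [ 102.8   12.7  -77.5 -168.6]
stand side z0 [[0.4466, -0.0967], [0.4613, -0.1444], [0.5908, -0.1178]] mean [ 0.4995 -0.1196]
  edges [0.0499 0.1322 0.1458] [ 107.1 -168.4   -8.3]
lid top [[0.5982, 0.3187], [0.6278, 0.1731], [0.5231, 0.1492], [0.4926, 0.2958]] mean [0.5605 0.2342]
  edges [0.1486 0.1074 0.1498 0.1081] [ 101.5   12.9  -78.2 -167.7]
lid side [[0.49, 0.2903], [0.521, 0.1512], [0.6249, 0.1772], [0.6023, 0.2858]] mean [0.5595 0.2261]
  edges [0.1425 0.1071 0.1109 0.1124] [ 102.6 -165.9  -78.2   -2.3]
face top [[0.5593, 0.2371]] mean [0.5593 0.2371]
  edges [0.] [0.]
face side [[0.5594, 0.2385]] mean [0.5594 0.2385]
  edges [0.] [0.]
keyhole ends top [[0.5719, 0.2421], [0.5484, 0.2342]] mean [0.5602 0.2382]
  edges [0.0248 0.0248] [  18.7 -161.3]
headtop top [[0.5021, -0.1087], [0.4727, -0.1156]] mean [ 0.4874 -0.1122]
  edges [0.0303 0.0303] [  13.3 -166.7]
head side top edge [[0.4738, -0.1162], [0.5023, -0.1126]] mean [ 0.4881 -0.1144]
  edges [0.0288 0.0288] [-172.8    7.2]
head side bot edge [[0.4738, -0.1185], [0.5022, -0.1158]] mean [ 0.488  -0.1172]
  edges [0.0285 0.0285] [-174.7    5.3]
disc centre side [[0.5471, -0.1022]] mean [ 0.5471 -0.1022]
  edges [0.] [0.]
```

Sizes check out. The key head is at about (0.489, -0.115) and the lock at about (0.560, 0.238), both with yaw near 12.2°. The clockwise quarter turn would run joint 6 out of range with the present yaw, so I'll grasp with the tool turned half round.

Request:
drive_tool(increments=[{"delta_pos":[28,-28,0],"turn":0,"jaw":0},{"delta_pos":[28,-28,0],"turn":0,"jaw":0},{"delta_pos":[28,-28,0],"turn":0,"jaw":0},{"delta_pos":[28,-28,0],"turn":0,"jaw":0},{"delta_pos":[28,-28,0],"turn":0,"jaw":0},{"delta_pos":[28,-28,0],"turn":0,"jaw":0},{"delta_pos":[28,-28,0],"turn":0,"jaw":0},{"delta_pos":[28,-28,0],"turn":0,"jaw":0}])

```text
time: 0.77
tool_pos: [0.3216, -0.3859, 0.4042]
tcp_rot: [-3.12, -0.361, 0.0]
wrist_force: [1.7, -0.3, 1.1]
width: 0.503
grip_force: 0.0
```

Request:
drive_tool(increments=[{"delta_pos":[28,-28,0],"turn":0,"jaw":0},{"delta_pos":[28,-28,0],"turn":0,"jaw":0},{"delta_pos":[28,-28,0],"turn":0,"jaw":0},{"delta_pos":[28,-28,0],"turn":0,"jaw":0},{"delta_pos":[28,-28,0],"turn":0,"jaw":0},{"delta_pos":[28,-28,0],"turn":0,"jaw":0},{"delta_pos":[28,-28,0],"turn":0,"jaw":0},{"delta_pos":[28,-28,0],"turn":0,"jaw":0}])

```text
time: 1.43
tool_pos: [0.4884, -0.1165, 0.4044]
tcp_rot: [3.121, 0.362, -0.0]
wrist_force: [1.0, -0.9, 1.1]
width: 0.497
grip_force: 0.0
```

Request:
drive_tool(increments=[{"delta_pos":[0,0,0],"turn":-0.125,"jaw":0},{"delta_pos":[0,0,0],"turn":-0.125,"jaw":0},{"delta_pos":[0,0,0],"turn":-0.125,"jaw":0},{"delta_pos":[0,0,0],"turn":-0.125,"jaw":0},{"delta_pos":[0,0,0],"turn":-0.125,"jaw":0},{"delta_pos":[0,0,0],"turn":-0.125,"jaw":0},{"delta_pos":[0,0,0],"turn":-0.125,"jaw":0},{"delta_pos":[0,0,0],"turn":-0.125,"jaw":0}])

```text
time: 2.1
tool_pos: [0.4878, -0.1184, 0.4042]
tcp_rot: [-2.559, -1.821, 0.001]
wrist_force: [0.4, 0.1, 0.3]
width: 0.501
grip_force: 0.0
```

Request:
drive_tool(increments=[{"delta_pos":[0,0,5],"turn":-0.125,"jaw":0},{"delta_pos":[0,0,5],"turn":-0.125,"jaw":0},{"delta_pos":[0,0,5],"turn":-0.125,"jaw":0},{"delta_pos":[0,0,5],"turn":-0.125,"jaw":0},{"delta_pos":[0,0,5],"turn":-0.125,"jaw":0},{"delta_pos":[0,0,5],"turn":-0.125,"jaw":0},{"delta_pos":[0,0,5],"turn":-0.125,"jaw":0},{"delta_pos":[0,0,5],"turn":-0.125,"jaw":0}])

```text
time: 2.77
tool_pos: [0.4878, -0.1184, 0.3639]
tcp_rot: [-1.373, -2.825, 0.0]
wrist_force: [0.6, -0.2, -0.2]
width: 0.496
grip_force: 0.0
```

Request:
drive_tool(increments=[{"delta_pos":[0,0,5],"turn":-0.125,"jaw":0},{"delta_pos":[0,0,5],"turn":-0.125,"jaw":0},{"delta_pos":[0,0,5],"turn":-0.125,"jaw":0},{"delta_pos":[0,0,5],"turn":-0.125,"jaw":0},{"delta_pos":[0,0,5],"turn":-0.125,"jaw":0},{"delta_pos":[0,0,5],"turn":-0.125,"jaw":0},{"delta_pos":[0,0,5],"turn":-0.125,"jaw":0},{"delta_pos":[0,0,5],"turn":-0.125,"jaw":0}])

```text
time: 3.43
tool_pos: [0.4877, -0.1184, 0.3239]
tcp_rot: [0.15, -3.137, -0.001]
wrist_force: [0.1, -0.7, -0.4]
width: 0.501
grip_force: 0.0
```

```bash
cat >> h.py <<'E'
from scipy.spatial.transform import Rotation as Ro
def st(target=None,yaw=None):
    s=bot.read_state();R=Ro.from_rotvec(s["tcp_rot"]).as_matrix()
    y=np.degrees(np.arctan2(R[1,0],R[0,0]))
    print("t",round(s["time"],2),"pos",s["tool_pos"].round(4),"yaw",y.round(2),"z",R[:,2].round(3),"q6",s["q"][5].round(3),"F",s["wrist_force"].round(1),"M",s["torque"].round(2),"w",round(s["width"],3),"g",round(s["grip_force"],1))
    if target is not None: print("delta tool mm",(R.T@(np.array(target)-s["tool_pos"])*1e3).round(1), "turn",None if yaw is None else round(-np.radians((yaw-y+180)%360-180),3))
    return s,R
E
python3 -c "
from h import *
st([.489,-.115,.232],12.3+180)"
```

```text
t 3.43 pos [ 0.4877 -0.1184  0.3239] yaw -174.54 z [-0.001  0.    -1.   ] q6 -1.954 F [ 0.1 -0.7 -0.4] M [-0.02 -0.02  0.01] w 0.501 g 0.0
delta tool mm [-1.7  3.2 91.9] turn -0.119
```

Request:
drive_tool(increments=[{"delta_pos":[-1.7,3.2,0],"turn":-0.119,"jaw":0},{"delta_pos":[0,0,20],"turn":0,"jaw":0},{"delta_pos":[0,0,20],"turn":0,"jaw":0},{"delta_pos":[0,0,20],"turn":0,"jaw":0},{"delta_pos":[0,0,16],"turn":0,"jaw":0},{"delta_pos":[0,0,10],"turn":0,"jaw":0},{"delta_pos":[0,0,6],"turn":0,"jaw":0}])

```text
time: 4.02
tool_pos: [0.4886, -0.1149, 0.2308]
tcp_rot: [0.326, -3.122, -0.002]
wrist_force: [-0.8, 0.2, 0.9]
width: 0.5
grip_force: 0.0
```

```bash
python3 -c "
from h import *
st([.489,-.115,.232],12.3+180)
c,f=cam('side');save(c,'side1.png',(210,170,350,275),5.5)
print((proj(c,[.489,-.115,.094])-[210,170])*5.5)"
```

```text
t 4.02 pos [ 0.4886 -0.1149  0.2308] yaw -168.07 z [-0.003  0.001 -1.   ] q6 -2.06 F [-0.8  0.2  0.9] M [-0.01 -0.01 -0.04] w 0.5 g 0.0
delta tool mm [-0.4 -0.2 -1.2] turn -0.007
[321.15541721 318.71897398]
```

View pics/side1.png

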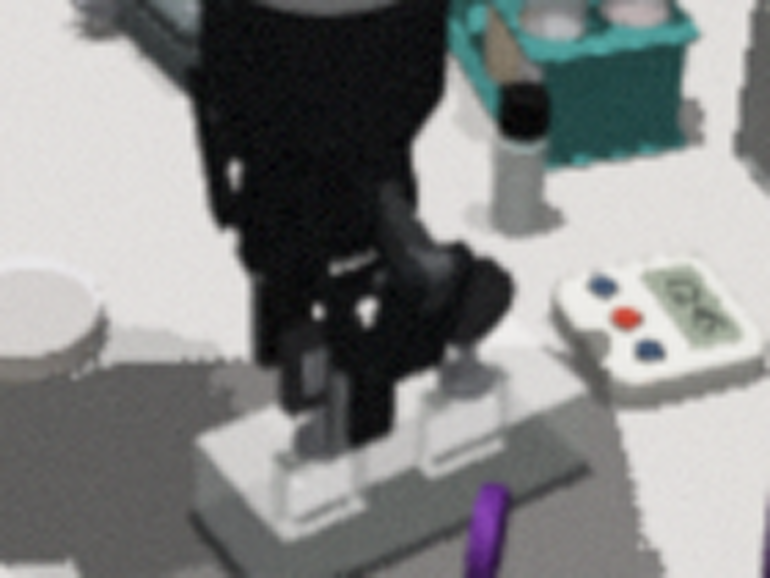

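The head sits between the pads and the fingers clear both the collar at (318,440) and the round key at (485,300). Closing now.

Request:
drive_tool(increments=[{"delta_pos":[0,0,0],"turn":-0.007,"jaw":-0.5},{"delta_pos":[0,0,0],"turn":0,"jaw":-1},{"delta_pos":[0,0,0],"turn":0,"jaw":-1},{"delta_pos":[0,0,0],"turn":0,"jaw":-1},{"delta_pos":[0,0,0],"turn":0,"jaw":-1},{"delta_pos":[0,0,0],"turn":0,"jaw":-1}], grip_force=80)

```text
time: 4.57
tool_pos: [0.4902, -0.1153, 0.2339]
tcp_rot: [-0.337, 3.121, -0.001]
wrist_force: [0.2, 0.3, 4.3]
width: 0.084
grip_force: 78.5
```

```bash
python3 -c "
from h import *
st([.489,-.115,.232],12.3+180)"
```

```text
t 4.57 pos [ 0.4902 -0.1153  0.2339] yaw -167.67 z [ 0.002 -0.001 -1.   ] q6 -2.067 F [0.2 0.3 4.3] M [-0.01 -0.   -0.01] w 0.084 g 78.5
delta tool mm [1.1 0.6 1.9] turn 0.0
```

Request:
drive_tool(increments=[{"delta_pos":[0,0,-8],"turn":0,"jaw":-1},{"delta_pos":[0,0,-14],"turn":0,"jaw":-1},{"delta_pos":[0,0,-20],"turn":0,"jaw":-1},{"delta_pos":[0,0,-24],"turn":0,"jaw":-1},{"delta_pos":[0,0,-24],"turn":0,"jaw":-1},{"delta_pos":[0,0,-20],"turn":0,"jaw":-1},{"delta_pos":[0,0,0],"turn":0,"jaw":-1}])

```text
time: 5.15
tool_pos: [0.491, -0.1156, 0.3479]
tcp_rot: [-0.337, 3.116, -0.005]
wrist_force: [1.5, 0.0, -0.3]
width: 0.084
grip_force: 78.3
```

Request:
drive_tool(increments=[{"delta_pos":[-8,18,0],"turn":0,"jaw":-1},{"delta_pos":[-16,36,0],"turn":0,"jaw":-1},{"delta_pos":[-16,36,0],"turn":0,"jaw":-1},{"delta_pos":[-16,36,0],"turn":0,"jaw":-1},{"delta_pos":[-16,36,0],"turn":0,"jaw":-1},{"delta_pos":[-16,36,0],"turn":0,"jaw":-1},{"delta_pos":[-16,36,0],"turn":0,"jaw":-1},{"delta_pos":[-16,36,0],"turn":0,"jaw":-1}])

```text
time: 5.82
tool_pos: [0.5485, 0.1761, 0.3417]
tcp_rot: [0.337, -3.122, 0.001]
wrist_force: [1.5, -0.4, -0.0]
width: 0.081
grip_force: 78.3
```

Request:
drive_tool(increments=[{"delta_pos":[-16,36,0],"turn":0,"jaw":-1},{"delta_pos":[-8,22,0],"turn":0,"jaw":-1},{"delta_pos":[0,0,0],"turn":0,"jaw":-1},{"delta_pos":[0,0,0],"turn":0,"jaw":-1}])

```text
time: 6.15
tool_pos: [0.5595, 0.2372, 0.3414]
tcp_rot: [0.342, -3.121, 0.001]
wrist_force: [-0.4, 0.5, 0.1]
width: 0.082
grip_force: 78.4
```

```bash
python3 -c "
from h import *
import pickle
st([.5598,.238,.334],12.2+180)
t,_=cam('top');c,f=cam('side');pickle.dump((t,c),open('b.pkl','wb'))
x=np.zeros((600,800,3),np.uint8)
def crop(c,x,y,w,h,k): return cv2.resize(c['pixels'][y:y+h,x:x+w,::-1],None,fx=k,fy=k,interpolation=cv2.INTER_CUBIC)
x[:600,:440]=crop(c,225,105,55,75,8)
x[:360,440:800]=crop(t,150,150,60,60,6)
cv2.imwrite('pics/b.png',x)
print((proj(c,[.5598,.238,.12])-[225,105])*8)"
```

```text
t 6.15 pos [0.5595 0.2372 0.3414] yaw -167.51 z [-0.002 -0.001 -1.   ] q6 -1.429 F [-0.4  0.5  0.1] M [ 0.01 -0.03  0.  ] w 0.082 g 78.4
delta tool mm [-0.4  0.7  7.4] turn 0.005
[180.39255087 179.41060315]
```

View pics/b.png

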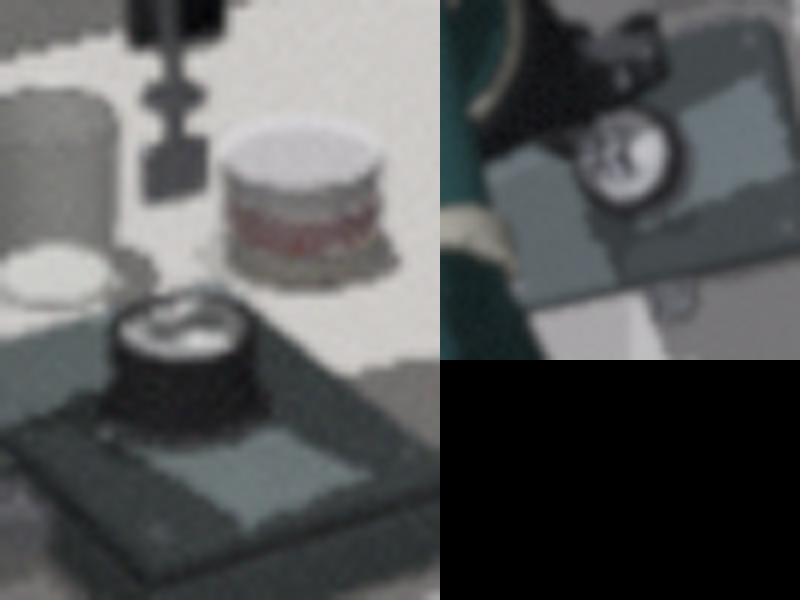

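```bash
python3 -c "
from h import *
import pickle
t,c=pickle.load(open('b.pkl','rb'))
g=lambda x,y:((x+.5)/8-.5+225,(y+.5)/8-.5+105)
for z in(.1155,.1175):print(z,[ray(c,*g(*p),z)[:2].round(4) for p in((145,202),(206,190))])
print('collar',ray(c,*g(172.5,97),.1165+.034).round(4))
print('face',ray(c,*g(184,326),.07).round(4))
print('holes',[ray(c,*g(*p),.07).round(4) for p in((145,340),(215,312))])
for z in(.1155,.1165):
  print((proj(c,[.5595,.2372,z])-[225,105])*8)
"
```

```text
0.1155 [array([0.5471, 0.2382]), array([0.5675, 0.2398])]
0.1175 [array([0.546 , 0.2343]), array([0.5663, 0.2359])]
collar [0.5561 0.2354 0.1505]
face [0.5587 0.2381 0.07  ]
holes [array([0.5443, 0.2334, 0.07  ]), array([0.5708, 0.2438, 0.07  ])]
[180.56755835 193.80557913]
[180.4934027  190.88385389]
```

The tip centre is at image (175,196) and the face centre at (184,326). The key sits about 3 mm towards tool +x in the grip, so I shift it onto the lock axis and go down.

Request:
drive_tool(increments=[{"delta_pos":[-3,1,0],"turn":0.005,"jaw":-1},{"delta_pos":[0,0,15],"turn":0,"jaw":-1},{"delta_pos":[0,0,15],"turn":0,"jaw":-1},{"delta_pos":[0,0,8],"turn":0,"jaw":-1},{"delta_pos":[0,0,0],"turn":0,"jaw":-1},{"delta_pos":[0,0,0],"turn":0,"jaw":-1}])

```text
time: 6.75
tool_pos: [0.5627, 0.2367, 0.3042]
tcp_rot: [0.327, -3.123, 0.001]
wrist_force: [0.5, -0.0, 0.1]
width: 0.081
grip_force: 78.4
```

```bash
python3 -c "
from h import *
st()
c,f=cam('side')
import pickle;pickle.dump(c,open('c.pkl','wb'))
save(c,'c.png',(225,105,275,155),11)
"
```

```text
t 6.75 pos [0.5627 0.2367 0.3042] yaw -168.03 z [-0.001 -0.001 -1.   ] q6 -1.422 F [ 0.5 -0.   0.1] M [ 0.03  0.01 -0.01] w 0.081 g 78.4
```

View pics/c.png

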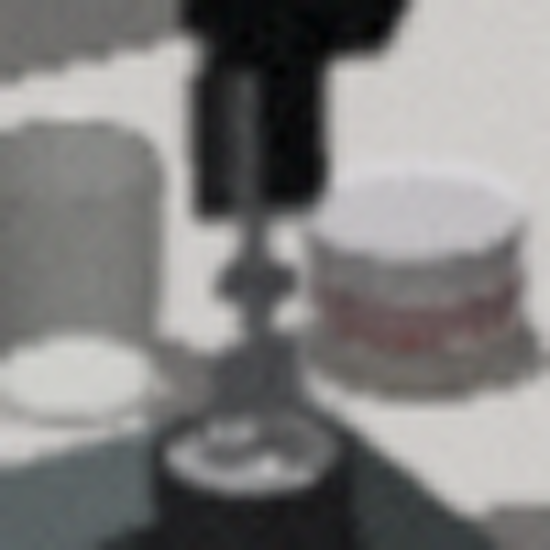

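Request:
drive_tool(increments=[{"delta_pos":[0.9,1,2],"turn":0,"jaw":-1},{"delta_pos":[0,0,1.5],"turn":0,"jaw":-1},{"delta_pos":[0,0,1.5],"turn":0,"jaw":-1},{"delta_pos":[0,0,1],"turn":0,"jaw":-1},{"delta_pos":[0,0,1],"turn":0,"jaw":-1},{"delta_pos":[0,0,0],"turn":0,"jaw":-1}])

```text
time: 7.3
tool_pos: [0.5616, 0.2385, 0.2975]
tcp_rot: [0.33, -3.124, 0.0]
wrist_force: [0.1, 0.3, 0.6]
width: 0.079
grip_force: 78.4
```

Request:
drive_tool(increments=[{"delta_pos":[0,0,1],"turn":0,"jaw":-1},{"delta_pos":[0,0,1],"turn":0,"jaw":-1},{"delta_pos":[0,0,0],"turn":0,"jaw":-1}])

```text
time: 7.55
tool_pos: [0.5616, 0.2384, 0.2954]
tcp_rot: [0.33, -3.124, 0.0]
wrist_force: [-0.4, 1.0, -0.5]
width: 0.078
grip_force: 78.4
```

Request:
drive_tool(increments=[{"delta_pos":[0,0,1],"turn":0,"jaw":-1},{"delta_pos":[0,0,1],"turn":0,"jaw":-1},{"delta_pos":[0,0,0],"turn":0,"jaw":-1}])

```text
time: 7.8
tool_pos: [0.5616, 0.2384, 0.2934]
tcp_rot: [0.33, -3.124, 0.0]
wrist_force: [-0.0, -0.2, -0.9]
width: 0.082
grip_force: 78.4
```

Request:
drive_tool(increments=[{"delta_pos":[0,0,1],"turn":0,"jaw":-1},{"delta_pos":[0,0,0.5],"turn":0,"jaw":-1},{"delta_pos":[0,0,0],"turn":0,"jaw":-1}])

```text
time: 8.05
tool_pos: [0.5617, 0.2384, 0.292]
tcp_rot: [0.33, -3.124, 0.0]
wrist_force: [-1.4, -0.3, -0.3]
width: 0.08
grip_force: 78.4
```

Request:
drive_tool(increments=[{"delta_pos":[0,0,1],"turn":0,"jaw":-1},{"delta_pos":[0,0,0.5],"turn":0,"jaw":-1},{"delta_pos":[0,0,0],"turn":0,"jaw":-1}])

```text
time: 8.3
tool_pos: [0.5616, 0.2384, 0.2905]
tcp_rot: [0.33, -3.124, 0.0]
wrist_force: [0.6, -0.4, -0.7]
width: 0.079
grip_force: 78.4
```

Request:
drive_tool(increments=[{"delta_pos":[0,0,0.7],"turn":0,"jaw":-1},{"delta_pos":[0,0,0.7],"turn":0,"jaw":-1},{"delta_pos":[0,0,0],"turn":0,"jaw":-1}])

```text
time: 8.55
tool_pos: [0.5616, 0.2384, 0.2891]
tcp_rot: [0.329, -3.124, 0.0]
wrist_force: [0.3, -0.4, -0.4]
width: 0.078
grip_force: 78.4
```

Request:
drive_tool(increments=[{"delta_pos":[0,0,0.5],"turn":0,"jaw":-1},{"delta_pos":[0,0,0.5],"turn":0,"jaw":-1},{"delta_pos":[0,0,0],"turn":0,"jaw":-1}])

```text
time: 8.8
tool_pos: [0.5618, 0.2384, 0.2884]
tcp_rot: [-0.33, 3.124, 0.0]
wrist_force: [0.8, -0.1, 0.5]
width: 0.081
grip_force: 78.5
```

Request:
drive_tool(increments=[{"delta_pos":[0,0,0.5],"turn":0,"jaw":-1},{"delta_pos":[0,0,0.5],"turn":0,"jaw":-1},{"delta_pos":[0,0,0],"turn":0,"jaw":-1}])

```text
time: 9.05
tool_pos: [0.5619, 0.2385, 0.2881]
tcp_rot: [-0.33, 3.124, 0.0]
wrist_force: [-1.5, -0.4, 4.3]
width: 0.085
grip_force: 79.0
```

Contact is at TCP z ≈ 0.2883, about 225 mm above the blade tip, which matches the upper disc 7.5 mm down and not the face. I now turn anticlockwise under light pressure to find the slot.

Request:
drive_tool(increments=[{"delta_pos":[0,0.1,0.3],"turn":-0.05,"jaw":-1},{"delta_pos":[0,0.1,0],"turn":-0.05,"jaw":-1},{"delta_pos":[0,0.1,0],"turn":-0.05,"jaw":-1},{"delta_pos":[0,0,0],"turn":0,"jaw":-1}])

```text
time: 9.38
tool_pos: [0.5617, 0.2388, 0.2871]
tcp_rot: [-0.564, 3.09, 0.001]
wrist_force: [-0.5, -0.5, -0.3]
width: 0.081
grip_force: 78.4
```

Request:
drive_tool(increments=[{"delta_pos":[0,0.1,0],"turn":-0.04,"jaw":-1},{"delta_pos":[0,0.1,0],"turn":-0.04,"jaw":-1},{"delta_pos":[0,0,0],"turn":0,"jaw":-1}])

```text
time: 9.63
tool_pos: [0.5615, 0.2389, 0.2867]
tcp_rot: [0.685, -3.066, 0.0]
wrist_force: [-0.7, -1.1, 0.4]
width: 0.078
grip_force: 78.5
```

```bash
python3 -c "
from h import *
st()"
```

```text
t 9.63 pos [0.5615 0.2389 0.2867] yaw -154.79 z [-0. -0. -1.] q6 -1.649 F [-0.7 -1.1  0.4] M [ 0.03 -0.05  0.02] w 0.078 g 78.5
```

Request:
drive_tool(increments=[{"delta_pos":[0,0,0.5],"turn":0,"jaw":-1},{"delta_pos":[0,0,0.5],"turn":0,"jaw":-1},{"delta_pos":[0,0,0],"turn":0,"jaw":-1}])

```text
time: 9.88
tool_pos: [0.5615, 0.239, 0.2857]
tcp_rot: [0.684, -3.066, -0.001]
wrist_force: [0.3, 0.8, 1.1]
width: 0.082
grip_force: 78.4
```

Request:
drive_tool(increments=[{"delta_pos":[0,0,0.5],"turn":0,"jaw":-1},{"delta_pos":[0,0,0.5],"turn":0,"jaw":-1},{"delta_pos":[0,0,0],"turn":0,"jaw":-1}])

```text
time: 10.13
tool_pos: [0.5614, 0.239, 0.2847]
tcp_rot: [0.685, -3.066, -0.0]
wrist_force: [0.1, 1.3, 0.4]
width: 0.083
grip_force: 78.4
```

Request:
drive_tool(increments=[{"delta_pos":[0,0,1],"turn":0,"jaw":-1},{"delta_pos":[0,0,1],"turn":0,"jaw":-1},{"delta_pos":[0,0,0],"turn":0,"jaw":-1}])

```text
time: 10.38
tool_pos: [0.5615, 0.239, 0.2828]
tcp_rot: [0.686, -3.066, -0.0]
wrist_force: [-0.1, 1.0, -0.6]
width: 0.085
grip_force: 78.4
```

Request:
drive_tool(increments=[{"delta_pos":[0,0,0.5],"turn":0,"jaw":-1},{"delta_pos":[0,0,0.5],"turn":0,"jaw":-1},{"delta_pos":[0,0,0.5],"turn":0,"jaw":-1},{"delta_pos":[0,0,0],"turn":0,"jaw":-1}])

```text
time: 10.72
tool_pos: [0.5616, 0.239, 0.2819]
tcp_rot: [-0.686, 3.066, 0.0]
wrist_force: [-2.0, -0.0, 3.6]
width: 0.084
grip_force: 79.0
```

The lower disc touches at z 0.2820, as predicted. Next I turn clockwise.

Request:
drive_tool(increments=[{"delta_pos":[0,-0.2,0],"turn":0.08,"jaw":-1},{"delta_pos":[0,-0.2,0],"turn":0.08,"jaw":-1},{"delta_pos":[0,-0.2,0],"turn":0.08,"jaw":-1},{"delta_pos":[0,-0.2,0],"turn":0.08,"jaw":-1},{"delta_pos":[0,-0.1,0],"turn":0.05,"jaw":-1},{"delta_pos":[0,-0.1,0],"turn":0.05,"jaw":-1},{"delta_pos":[0,0,0],"turn":0,"jaw":-1}])

```text
time: 11.3
tool_pos: [0.5619, 0.2378, 0.2815]
tcp_rot: [-0.03, 3.141, -0.0]
wrist_force: [-0.6, 0.7, 0.8]
width: 0.078
grip_force: 78.6
```

Request:
drive_tool(increments=[{"delta_pos":[0,-0.1,0],"turn":0.04,"jaw":-1},{"delta_pos":[0,-0.1,0],"turn":0.04,"jaw":-1},{"delta_pos":[0,0,0],"turn":0,"jaw":-1}])

```text
time: 11.55
tool_pos: [0.5619, 0.2376, 0.2814]
tcp_rot: [0.093, 3.14, -0.0]
wrist_force: [-0.2, 0.5, 1.0]
width: 0.084
grip_force: 78.5
```

```bash
python3 -c "
from h import *
st()"
```

```text
t 11.55 pos [0.5619 0.2376 0.2814] yaw 176.6 z [ 0. -0. -1.] q6 -1.152 F [-0.2  0.5  1. ] M [0.19 0.04 0.01] w 0.084 g 78.5
```

Request:
drive_tool(increments=[{"delta_pos":[0,0,0.5],"turn":0,"jaw":-1},{"delta_pos":[0,0,0.5],"turn":0,"jaw":-1},{"delta_pos":[0,0,0.5],"turn":0,"jaw":-1},{"delta_pos":[0,0,0],"turn":0,"jaw":-1}])

```text
time: 11.88
tool_pos: [0.5619, 0.2376, 0.2798]
tcp_rot: [0.093, 3.14, -0.0]
wrist_force: [-0.1, 0.5, -0.1]
width: 0.081
grip_force: 78.5
```

Request:
drive_tool(increments=[{"delta_pos":[0,0,0.7],"turn":0,"jaw":-1},{"delta_pos":[0,0,0.7],"turn":0,"jaw":-1},{"delta_pos":[0,0,0.6],"turn":0,"jaw":-1},{"delta_pos":[0,0,0],"turn":0,"jaw":-1}])

```text
time: 12.22
tool_pos: [0.5618, 0.2377, 0.2779]
tcp_rot: [-0.094, -3.14, 0.0]
wrist_force: [-0.1, -0.8, 1.9]
width: 0.079
grip_force: 78.6
```

Request:
drive_tool(increments=[{"delta_pos":[0,0,0.7],"turn":0,"jaw":-1},{"delta_pos":[0,0,0.7],"turn":0,"jaw":-1},{"delta_pos":[0,0,0.7],"turn":0,"jaw":-1},{"delta_pos":[0,0,0],"turn":0,"jaw":-1}])

```text
time: 12.55
tool_pos: [0.5618, 0.2377, 0.2757]
tcp_rot: [-0.094, -3.14, 0.0]
wrist_force: [0.1, -0.1, 1.8]
width: 0.083
grip_force: 78.7
```

Request:
drive_tool(increments=[{"delta_pos":[0,0,0.5],"turn":0,"jaw":-1},{"delta_pos":[0,0,0.5],"turn":0,"jaw":-1},{"delta_pos":[0,0,0],"turn":0,"jaw":-1}])

```text
time: 12.8
tool_pos: [0.5619, 0.2377, 0.275]
tcp_rot: [-0.094, -3.14, 0.0]
wrist_force: [-0.1, -1.5, 3.3]
width: 0.081
grip_force: 79.0
```

Plug top reached. I turn back to the keyhole's x.

Request:
drive_tool(increments=[{"delta_pos":[0,0.2,0],"turn":-0.07,"jaw":-1},{"delta_pos":[0,0.2,0],"turn":-0.07,"jaw":-1},{"delta_pos":[0,0.2,0],"turn":-0.07,"jaw":-1},{"delta_pos":[0,0.1,0],"turn":-0.06,"jaw":-1},{"delta_pos":[0,0,0.5],"turn":0,"jaw":-1},{"delta_pos":[0,0,0.5],"turn":0,"jaw":-1},{"delta_pos":[0,0,0],"turn":0,"jaw":-1}])

```text
time: 13.38
tool_pos: [0.5617, 0.2385, 0.2734]
tcp_rot: [0.327, -3.124, -0.0]
wrist_force: [0.7, -0.6, 0.2]
width: 0.077
grip_force: 78.5
```

Request:
drive_tool(increments=[{"delta_pos":[0,0,0.7],"turn":0,"jaw":-1},{"delta_pos":[0,0,0.7],"turn":0,"jaw":-1},{"delta_pos":[0,0,0.6],"turn":0,"jaw":-1},{"delta_pos":[0,0,0],"turn":0,"jaw":-1}])

```text
time: 13.72
tool_pos: [0.5617, 0.2385, 0.2716]
tcp_rot: [0.329, -3.124, -0.0]
wrist_force: [-0.4, -0.0, -0.6]
width: 0.083
grip_force: 78.4
```

```bash
python3 -c "
from h import *
st([.5617,.238,.2678],192.2)"
```

```text
t 13.72 pos [0.5617 0.2385 0.2716] yaw -167.97 z [-0.  0. -1.] q6 -1.42 F [-0.4 -0.  -0.6] M [-0.06 -0.1  -0.04] w 0.083 g 78.4
delta tool mm [ 0.1 -0.5  3.8] turn -0.003
```

In the plug slot, with 3.8 mm to go to the floor.

Request:
drive_tool(increments=[{"delta_pos":[0,0,1],"turn":0,"jaw":-1},{"delta_pos":[0,0,1],"turn":0,"jaw":-1},{"delta_pos":[0,0,1],"turn":0,"jaw":-1},{"delta_pos":[0,0,1],"turn":0,"jaw":-1},{"delta_pos":[0,0,0.5],"turn":0,"jaw":-1},{"delta_pos":[0,0,0],"turn":0,"jaw":-1}])

```text
time: 14.22
tool_pos: [0.5619, 0.2385, 0.2679]
tcp_rot: [-0.33, 3.124, 0.0]
wrist_force: [-1.6, -1.0, 4.8]
width: 0.083
grip_force: 79.3
```

Request:
drive_tool(increments=[{"delta_pos":[0,0,0.5],"turn":0,"jaw":-1},{"delta_pos":[0,0,0.5],"turn":0,"jaw":-1},{"delta_pos":[0,0,0],"turn":0,"jaw":-1},{"delta_pos":[0,0,0],"turn":0,"jaw":-1}])

```text
time: 14.55
tool_pos: [0.562, 0.2385, 0.2678]
tcp_rot: [-0.33, 3.124, 0.0]
wrist_force: [-2.2, -1.6, 9.1]
width: 0.083
grip_force: 79.9
```

Fully home: z 0.2678 with 9 N of floor contact. Now I turn clockwise about the key axis.

Request:
drive_tool(increments=[{"delta_pos":[0,-0.2,0],"turn":0.08,"jaw":-1},{"delta_pos":[0,-0.2,0],"turn":0.08,"jaw":-1},{"delta_pos":[0,-0.2,0],"turn":0.08,"jaw":-1},{"delta_pos":[0,-0.2,0],"turn":0.08,"jaw":-1},{"delta_pos":[0,-0.2,0],"turn":0.08,"jaw":-1},{"delta_pos":[0,0,0],"turn":0,"jaw":-1}], grip_force=110)

```text
time: 15.05
tool_pos: [0.5623, 0.2374, 0.2679]
tcp_rot: [0.302, 3.125, -0.0]
wrist_force: [-2.0, -1.9, 8.0]
width: 0.08
grip_force: 107.5
```

```bash
python3 -c "
from h import *
st()"
```

```text
t 15.05 pos [0.5623 0.2374 0.2679] yaw 168.97 z [ 0.002 -0.    -1.   ] q6 -1.019 F [-2.  -1.9  8. ] M [-0.47  0.33  0.14] w 0.08 g 107.5
```

Request:
drive_tool(increments=[{"delta_pos":[0,-0.2,0],"turn":0.1,"jaw":-1},{"delta_pos":[0,-0.2,0],"turn":0.1,"jaw":-1},{"delta_pos":[0,-0.2,0],"turn":0.1,"jaw":-1},{"delta_pos":[0,-0.2,0],"turn":0.1,"jaw":-1},{"delta_pos":[0,-0.2,0],"turn":0.1,"jaw":-1},{"delta_pos":[0,-0.2,0],"turn":0.1,"jaw":-1},{"delta_pos":[0,0,0],"turn":0,"jaw":-1}])

```text
time: 15.63
tool_pos: [0.5616, 0.2357, 0.2679]
tcp_rot: [1.213, 2.897, -0.002]
wrist_force: [-2.0, -5.1, 10.4]
width: 0.076
grip_force: 107.7
```

```bash
python3 -c "
from h import *
st()"
```

```text
t 15.63 pos [0.5616 0.2357 0.2679] yaw 134.57 z [ 0.001 -0.002 -1.   ] q6 -0.42 F [-2.  -5.1 10.4] M [-0.97  0.57  0.19] w 0.076 g 107.7
```

Request:
drive_tool(increments=[{"delta_pos":[0,-0.3,0],"turn":0.1,"jaw":-1},{"delta_pos":[0,-0.3,0],"turn":0.1,"jaw":-1},{"delta_pos":[0,-0.3,0],"turn":0.1,"jaw":-1},{"delta_pos":[0,-0.3,0],"turn":0.1,"jaw":-1},{"delta_pos":[0,-0.3,0],"turn":0.1,"jaw":-1},{"delta_pos":[0,-0.3,0],"turn":0.1,"jaw":-1},{"delta_pos":[0,-0.1,0],"turn":0.05,"jaw":-1},{"delta_pos":[0,0,0],"turn":0,"jaw":-1}])

```text
time: 16.3
tool_pos: [0.5596, 0.2349, 0.2679]
tcp_rot: [2.072, 2.36, -0.003]
wrist_force: [-3.4, -4.1, 11.4]
width: 0.078
grip_force: 108.0
```

```bash
python3 -c "
from h import *
st()
t,_=cam('top');c,f=cam('side')
x=np.zeros((500,800,3),np.uint8)
def crop(c,x,y,w,h,k): return cv2.resize(c['pixels'][y:y+h,x:x+w,::-1],None,fx=k,fy=k,interpolation=cv2.INTER_CUBIC)
x[:,:400]=crop(c,215,110,80,100,5);x[:,400:]=crop(t,140,140,80,100,5)
cv2.imwrite('pics/d.png',x)"
```

```text
t 16.3 pos [0.5596 0.2349 0.2679] yaw 97.45 z [-0.    -0.002 -1.   ] q6 0.228 F [-3.4 -4.1 11.4] M [-1.03  0.86  0.21] w 0.078 g 108.0
```

View pics/d.png

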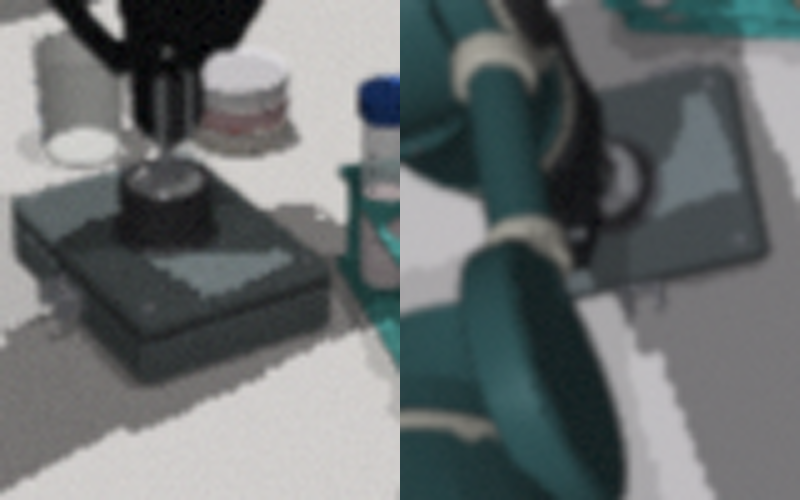

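The key stands deep in the barrel with its collar just above the face at (165,155). The tool has turned 1.65 rad and the wrist torque matches the spring. I add a small margin and hand in.

Request:
drive_tool(increments=[{"delta_pos":[0,-0.1,0],"turn":0.04,"jaw":-1},{"delta_pos":[0,0,0],"turn":0,"jaw":-1},{"delta_pos":[0,0,0],"turn":0,"jaw":-1},{"delta_pos":[0,0,0],"turn":0,"jaw":-1}])

```text
time: 16.73
tool_pos: [0.5595, 0.2348, 0.2679]
tcp_rot: [2.116, 2.321, -0.003]
wrist_force: [-3.7, -4.6, 10.1]
width: 0.08
grip_force: 108.0
```

```bash
python3 -c "
from h import *
st()
print(bot.finish_job())"
```

```text
t 16.73 pos [0.5595 0.2348 0.2679] yaw 95.29 z [-0.001 -0.002 -1.   ] q6 0.266 F [-3.7 -4.6 10.1] M [-1.14  0.92  0.29] w 0.08 g 108.0
the job is handed in; nothing more can be done
None
```

I put the rectangular-head key fully home in the lock, turned it about 1.69 rad clockwise at the gripper, and handed the job in at 16.7 s with the key still gripped and held turned. The hand-in gave no verdict, so the plug angle is inferred from the gripper turn and wrist torque.

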